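Snap the cordless drawing light into its charging cradle

TASK

Pick up the cordless light bar lying on the sketch pad and push it down between the two spring clips of its charging cradle until both clips have snapped over its ends and it sits level on the rests, then let go. The cradle's bracket may stand at any height, so feel for the snap and press gently: do not ram the bar home or bend the clips, and leave the cup and the phone where they are.

Things in the scene. Friction and masses are not known exactly. Their poses are not given: they have to be found in the camera images.
- lightbar: Light bar: slim rectangular bar, aluminium with white side strips and grey wedge ends, 150 mm long (y), 22 wide (x), 26 high (z), 0.1 to 0.2 kg, lying flat on the pad. Origin: centre of its underside. Grip it across its 22 mm at mid-length. Alike both ways round.
- bar_end (a point): Middle of the bar's +y end, 75 mm along y from its origin and 13 mm up. Both ends are chamfered above and below: widest (75 mm from the middle) from 12 to 14 mm above the underside, tapering to 67 mm at the underside and at the top face.
- pad: Spiral sketch pad lying fixed on the desk, 160 x 220 x 8 mm, the light bar on top of it. Origin: centre of its underside; z up.
- cradle: Charging cradle, fixed: black foot 85 (x) x 235 (y) x 22 mm high; origin: centre of the foot's underside, y along its length. On two posts above it, centred, a grey bracket 34 x 200 mm carries two rest blocks 16 mm long at y = +-48 mm (bracket_c1 at -y, bracket_c3 at +y) and a steel spring clip at each end. The bracket holds its height under the push.
- cradle_foot (a point): Centre of the foot's top, 22 mm above the cradle's origin. The bracket's height above it is set by hand and NOT measured: the tops of the rests, where the bar's underside ends, stand 31 to 56 mm above this point. The bracket's plate lies 17 mm below the rests' tops; the clips reach 41 mm above them.
- clip_left (a joint): Outward travel (m) of the clip at the cradle's +y end: 0 empty, 0.0045 as the bar's widest part passes, about 0.002 with the bar home, bent over 0.010. Spring 1 N/mm, 2 N at 0. Its smooth round nose (8 mm thick, 30 mm wide in x) is centred 19 mm above the rests' tops; the two empty noses are 141 mm apart, 9 mm less than the bar's length.
- clip_right (a joint): Same, at the -y end. Going down, the bar's chamfers meet the noses with its underside 15 mm above the rests; the push grows to 8 to 18 N, falls as the widest part passes (7 to 5 mm above the rests), then the clips close over the upper chamfers and pull the bar down on the hard rests, where the push rises steeply. Keep it under 25 N; 45 N, clip squeeze included, is ramming.
- cup: White ceramic cup, 76 mm wide, 65 mm high, loose on the desk; to be left alone. Origin: centre of its underside.
- phone: Black phone, 148 x 72 x 8 mm, loose and flat on the desk; to be left alone. Origin: centre of its underside.
Things that resemble listed ones, but are neither listed nor needed, are in the scene too. Of the things like the lightbar, leave any that is yellow; of the rest the smaller one is meant.

How it is judged:
On the way:
1. the light bar is lifted clear of the sketch pad (height (world z) of lightbar above 0.04 m), for 0.1 s.
At the end, for the whole second after the job is handed in: The light bar bears on both rest blocks, the clips closed on it again (neither over 5 mm out, at least one over 1.2 mm); it is level (0.04 rad), along the cradle (0.12 rad), within 8 mm of its middle across and 3 mm along, released and at rest (contact force between lightbar and bracket_c1 above 0.3 N and contact force between lightbar and bracket_c3 above 0.3 N and value of joint each of clip_left, clip_right below 0.005 m and value of joint any of clip_left, clip_right above 0.0012 m and x of lightbar in the frame of cradle between -0.008 and 0.008 m and y of lightbar in the frame of cradle between -0.003 and 0.003 m and z of lightbar in the frame of cradle between 0.05 and 0.081 m and angle between lightbar's own z axis and vertical below 0.04 rad and angle between the y axis of lightbar and the y axis of cradle, either way round below 0.12 rad and linear speed of lightbar below 0.02 m/s); the robot touches nothing.
It fails at once if the light bar is rammed against the cradle with more than 45 N, all their contacts summed (the clips' own squeeze is 10 to 15 N of it) (contact force between lightbar and cradle above 45 N).
It fails at once if a clip is bent: spread by more than 10 mm (value of joint any of clip_left, clip_right above 0.01 m).
It fails at once if the cup is moved by more than 20 mm (distance of cup from where it was at the start of the episode above 0.02 m).
It fails at once if the phone is moved by more than 20 mm (distance of phone from where it was at the start of the episode above 0.02 m).
It also fails if it takes over 69 s, if anything falls off the work surface, if the arm or the gripper's body presses on something with over 40 N, if the wrist force passes 120 N, or if a joint passes its speed limit or range.

ROBOT

A 7-joint arm with a two-finger parallel gripper is mounted at the origin on the work surface. World frame = base frame: x ahead of the robot, y to its left, z up, the work surface at z = 0. Lengths are in m, angles in rad, forces in N, time in s.
With the tool pointing down it reaches from about 0.4 to 0.85 m from the base axis. Payload 10.4 kg.
Tool frame: the origin (TCP) lies between the finger pads; the fingertips stand 11 mm ahead of it and the grasp point (between the pads) lies 8 mm behind it (env.tcp_to_tips is the distance from the TCP to the fingertips, in m); x points along the fingers, y is the direction in which the jaws open and shut, and the axes are right-handed (so a half turn about x gives the same grasp; the last joint's range is limited). The gripper opens to 87 mm and grips with 3 to 60 N. Pads are 19 mm wide; open, the fingers measure 117 mm over their backs; the gripper's body (75 mm by 190 mm) begins 51 mm behind the grasp point.
Start: joints at [-1.282, 0.332, -0.065, 1.46, 0.022, 1.35, -0.088], TCP at [0.192, 0.595, 0.234] pointing down, gripper open.
Joint ranges: [-2.6, 2.6], [-0.5, 2.12], [-1.47, 1.34], [0.16, 2.42], [-1.27, 4.41], [0.06, 2.06], [-2.6, 2.6]. Speed limits (rad/s): [2.22, 2.22, 2.79, 2.79, 3.14, 3.14, 3.14].

INTERFACE

Orientations are given as a 3x3 rotation matrix whose columns are the frame's x, y, z axes.
In Python, from plant import env gives the robot as it stands.
- The arm moves only by the tool step_arm, never from a script. Its argument "motion" is one flat list of numbers, 7 for each row, row after row: the gripper command: -1 is fully open, 1 is shut, values between are in proportion, then the shift along the tool's x, y, z in mm, then the turn, a rotation vector about the tool's x, y, z in rad. A call has 1 to 20 rows; each row shifts and turns the commanded pose from where the row before left it, along the tool's axes as they then stand; what a row does not reach is not made up. A row lasts 1/8 s, in which the tool goes at most 62.5 mm and 10.7 degrees, less where a joint would pass 70% of its speed; a pose out of reach is approached as far as the arm can. A call is refused whole if a number of a shift passes 62.5 or a number of a turn 0.188, either way. A call with a gripper value outside its range is refused whole. The fingers move at their own pace and stop on an object; the grip force is fixed at half the most. Time passes only in rows, so rows that do not move let the fingers close. It gives the time, the measured TCP pose, the force and the opening at its end, in the units of the state.
- env.get_obs(): the state, without advancing time (a new reading comes with each control period).
- env.grab_frame(name): name is "side" or "top" or "wrist"; returns a dict with "color" (480x640x3 uint8, blue, green, red), "vertical_fov" (degrees; the focal length in pixels is half the picture's height over the tangent of half this angle, whatever the lens; pixels are square), "cx", "cy" (the principal point, pixels), "rvec" (rotation vector, rad) and "tvec" (3), from world to camera coordinates, as OpenCV has them. Camera axes: x right, y down, z forward; pixel columns grow to the right and rows downward; lengths in m; the calibration is good to about 2 mm. A picture is of the moment at which its call begins. There is no depth.
- env.hand_in(): hands the job in, once; it reports no verdict.
The state is a dict: "time": time; "qpos": joint angles; "qd": joint speeds; "effort": joint torques, N m; "ee_pos": TCP position; "tool_rot": TCP orientation; "contact_force": force on the tool from outside, world axes, zero at the start; "wrist_torque": the same for the moment, N m; "finger_gap": opening from 0.0 (shut) to 1.0 (fully open).
Only numpy, scipy, OpenCV 4.12 (cv2) and the standard library are available. Lean on these libraries where they do the work, as an engineer would, in place of code of your own. Each camera call takes 0.05 s, during which the arm holds its last target. There are 200 camera calls.

## Working session

There is one attempt and no reset: what is moved stays moved. The work goes in short steps, Python scripts to look and compute and a tool call to move; the robot and the scene stay as the last step left them, time stands still between calls to the robot, and variables do not carry over. Pictures are saved under pics/ and viewed, about 8 in all and at most 12, crops included, and the job is handed in when it is done.

Besides the shell and the picture viewer there is one more tool, called after ">>>" as name(argument=value, ...) on one line, values as JSON. step_arm: Moves the arm, as the interface text tells. Its arguments: {"type":"object","properties":{"motion":{"type":"array"}},"required":["motion"]}

```bash
mkdir -p pics; cat > h.py <<'E'
import numpy as np, cv2
from plant import env
def grab(n,save=None):
    f=env.grab_frame(n)
    if save: cv2.imwrite('pics/'+save,f['color'])
    np.savez('/tmp/'+n+'.npz',**{k:np.array(v) for k,v in f.items()})
    return f
def load(n): return {k:v for k,v in np.load('/tmp/'+n+'.npz').items()}
def cam(f):
    F=240/np.tan(np.radians(float(f['vertical_fov']))/2)
    K=np.array([[F,0,float(f['cx'])],[0,F,float(f['cy'])],[0,0,1]])
    R=cv2.Rodrigues(np.array(f['rvec'],float).reshape(3))[0];t=np.array(f['tvec'],float).reshape(3)
    return K,R,t
def ray(f,p):
    K,R,t=cam(f); return -R.T@t, R.T@np.linalg.inv(K)@np.array([p[0],p[1],1.])
def onz(f,p,z):
    c,d=ray(f,p); return c+d*(z-c[2])/d[2]
def proj(f,X):
    K,R,t=cam(f); q=K@(R@np.array(X,float)+t); return q[:2]/q[2]
E
python3 - <<'E'
from h import *
a=[grab(n)for n in('top','side')]
for f in a: print(f['vertical_fov'],ray(f,(320,240)),[k for k in f])
cv2.imwrite('pics/top1.png',a[0]['color']);cv2.imwrite('pics/side1.png',a[1]['color'])
o=env.get_obs();print(o['ee_pos'],o['tool_rot'],o['contact_force'],o['time'],env.tcp_to_tips)
E
```

```text
57.855680014765944 (array([ 0.33748391, -0.07696699,  0.97379394]), array([ 0.16270616, -0.02696644, -0.98635911])) ['color', 'vertical_fov', 'cx', 'cy', 'rvec', 'tvec']
51.05316839579158 (array([ 0.19356235, -0.86749094,  0.67235987]), array([ 0.31686897,  0.74677416, -0.58479937])) ['color', 'vertical_fov', 'cx', 'cy', 'rvec', 'tvec']
[0.19165338 0.59454065 0.23283266] [[-3.23322225e-04  3.06765696e-01  9.51785009e-01]
 [-1.23055945e-03  9.51784216e-01 -3.06765858e-01]
 [-9.99999191e-01 -1.27041226e-03  6.97604370e-05]] [-0.16650812  0.8015306  -0.32029824] 0.1 0.011
```

View pics/top1.png

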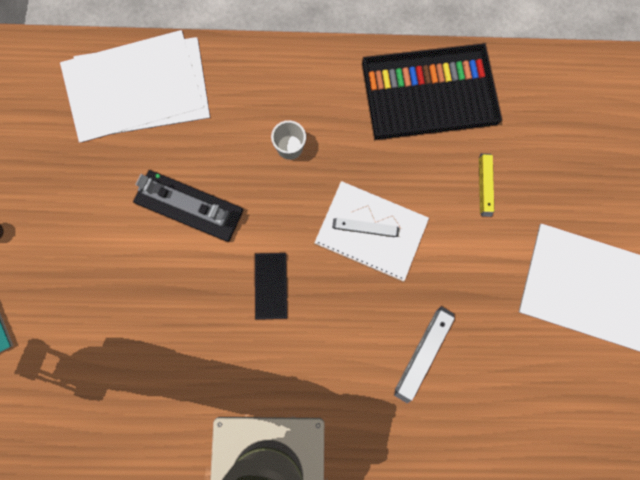

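View pics/side1.png

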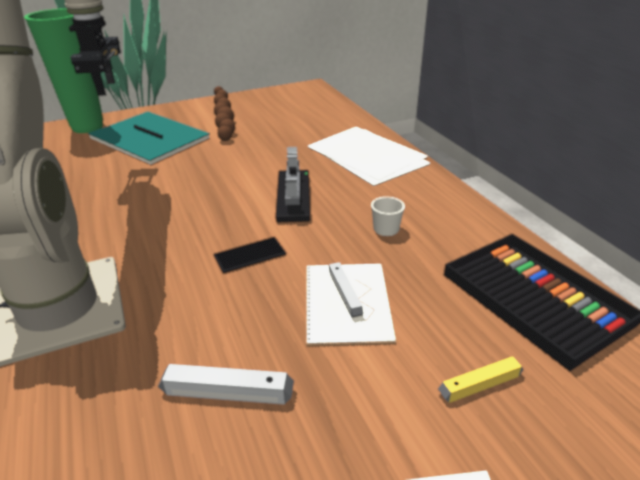

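Top view: the bar candidates are the white one on the pad (366,228), a larger white one (425,355) and a yellow one (487,185). I choose the one on the pad: it isn't yellow and it's the smaller white one. The cradle is at (189,206), the cup at (289,140) and the phone at (271,286). I'll check the choice in a close crop.

```bash
python3 - <<'E'
from h import *
a=load('top')['color']
c1=cv2.resize(a[205:250,320:410],None,fx=6,fy=6,interpolation=cv2.INTER_CUBIC)
c2=cv2.resize(a[160:250,125:255],None,fx=6,fy=6,interpolation=cv2.INTER_CUBIC)[:, :780]
c1=cv2.copyMakeBorder(c1,0,0,0,780-c1.shape[1],cv2.BORDER_CONSTANT)
cv2.imwrite('pics/c1.png',cv2.resize(np.vstack([c1,c2]),(562,583)) )
print(c1.shape,c2.shape)
f=load('top')
for n,p,z in[('bar L',(334,224),.034),('bar R',(399,232),.034),('mid',(366,228),.034),('cradleA',(150,172),.022),('crB',(243,210),.022),('crC',(231,240),.022),('crD',(134,203),.022),('cup',(289,125),.065),('phone',(271,286),.008)]: print(n,onz(f,p,z).round(4))
E
```

```text
(270, 780, 3) (540, 780, 3)
bar L [ 0.5289 -0.1332  0.034 ]
bar R [ 0.5135 -0.277   0.034 ]
mid [ 0.5211 -0.204   0.034 ]
cradleA [0.6438 0.2839 0.022 ]
crB [0.5596 0.0704 0.022 ]
crC [0.4911 0.094  0.022 ]
crD [0.571  0.3138 0.022 ]
cup [ 0.7447 -0.0298  0.065 ]
phone [0.3919 0.0037 0.008 ]
```

View pics/c1.png

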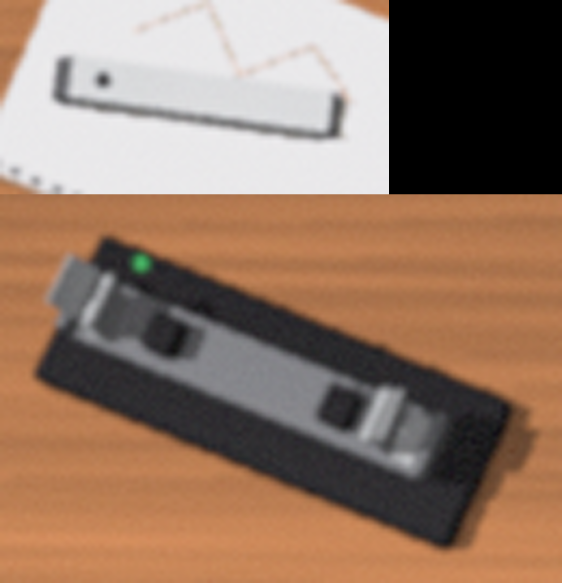

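The close crop confirms it: the white bar with grey ends lies on the pad, with its yaw a few degrees off. The cradle below shows a grey bracket with two dark rests and the two clips. Next I'll work out how the wrist camera sits on the tool, so I can look at the cradle on the way.

```bash
cat >> h.py <<'E'
def move(target,th_deg,rows=None):
    "print tool-frame shift (mm, at current yaw) and turn about tool x needed"
    o=env.get_obs();d=np.array(target)-o['ee_pos'];R=np.array(o['tool_rot'])
    th=np.degrees(np.arctan2(R[1,1],R[0,1]))
    print('pos',o['ee_pos'].round(4),'yaw',th.round(2),'shift mm',(R.T@d*1e3).round(1),'turn x rad',np.radians(th-th_deg).round(4),'F',np.array(o['contact_force']).round(2),'tilt',R[:2,0].round(4),'t',o['time'])
E
python3 - <<'E'
from h import *
o=env.get_obs();R=np.array(o['tool_rot']);f=grab('wrist')
c,d=ray(f,(320,240));print('cam in tool',R.T@(c-o['ee_pos']),'dir',R.T@d,'up',R.T@cam(f)[1].T@[0,-1,0],f['vertical_fov'])
move((0.50,0.19,0.27),72.1)
E
```

```text
cam in tool [-1.51137070e-01 -1.13519624e-04 -7.32584088e-02] dir [0.95974714 0.0059732  0.28114504] up [ 0.26880818  0.00117955 -0.96319301] 62.573233085253186
pos [0.1917 0.5946 0.2329] yaw 72.13 shift mm [ -36.7 -290.5  417.6] turn x rad 0.0006 F [ 0.04 -0.37  0.03] tilt [-0.0002 -0.001 ] t 0.15
```

>>> step_arm(motion=[-1,-4,-27,44,0,0,0,-1,-4,-27,44,0,0,0,-1,-4,-27,44,0,0,0,-1,-4,-27,44,0,0,0,-1,-4,-27,44,0,0,0,-1,-4,-27,44,0,0,0,-1,-4,-27,44,0,0,0,-1,-4,-27,44,0,0,0,-1,-4,-27,44,0,0,0,-1,-4,-27,44,0,0,0,-1,0,0,0,0,0,0,-1,0,0,0,0,0,0,-1,0,0,0,0,0,0])

```text
time: 1.78
ee_pos: [0.5269, 0.2043, 0.2733]
tool_rot: [[-0.001, 0.305, 0.952], [0.0, 0.952, -0.305], [-1.0, 0.0, -0.001]]
contact_force: [0.2, -0.2, 0.0]
finger_gap: 0.999
```

```bash
python3 - <<'E'
from h import *
f=grab('wrist','w1.png');move((0.53,0.20,0.27),72.1);print(ray(f,(320,240)))
E
```

```text
pos [0.5269 0.2042 0.2734] yaw 72.26 shift mm [ 3.4 -3.   4.2] turn x rad 0.0028 F [ 0.48 -0.4   0.36] tilt [-0.0004  0.0003] t 1.825
(array([0.45714932, 0.22642777, 0.42450214]), array([ 0.26904466, -0.07966287, -0.95992791]))
```

View pics/w1.png

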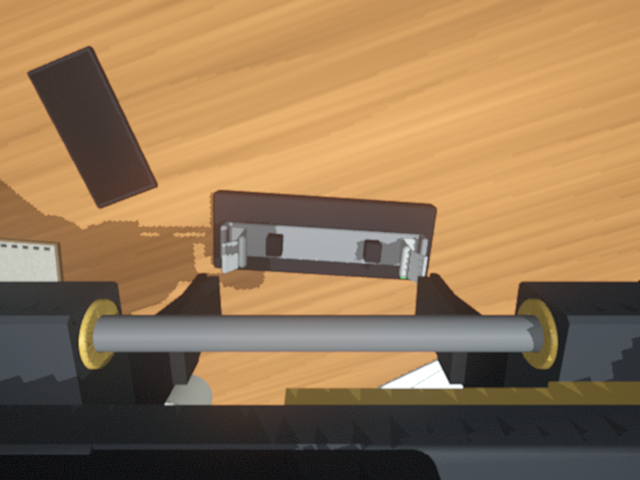

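The wrist view shows the whole cradle: top-edge foot corners near (214,191) and (436,205), rests at (275,244) and (372,251). The phone is at top left. I'll enlarge the cradle.

```bash
python3 - <<'E'
from h import *
a=load('wrist')['color'][180:290,202:447]
a=cv2.convertScaleAbs(a,alpha=1.6,beta=20)
cv2.imwrite('pics/c2.png',cv2.resize(a,None,fx=3.25,fy=3.25,interpolation=cv2.INTER_CUBIC))
E
```

```text
(no output)
```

View pics/c2.png

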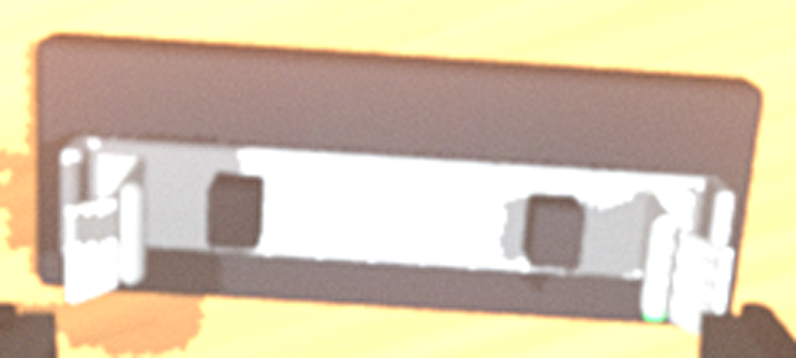

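```bash
python3 - <<'E'
from h import *
f=load('wrist')
P=lambda u,v:(202+(u+.5)/3.25-.5,180+(v+.5)/3.25-.5)
C={k:onz(f,P(*p),.022) for k,p in dict(TL=(38,38),TR=(761,80),BL=(40,284),BR=(736,322)).items()}
for k in C: print(k,C[k].round(4))
print('len',np.linalg.norm(C['TL']-C['TR']),'w',np.linalg.norm(C['TL']-C['BL']),'L2',np.linalg.norm(C['BL']-C['BR']))
for n,a,b in (('top',C['TL'],C['TR']),('bot',C['BL'],C['BR'])):
    d=b-a;print(n,'yaw',np.degrees(np.arctan2(d[1],d[0])))
print('center',sum(C.values())/4)
for z in(.053,.058,.063,.068,.073,.078):
    l,r=onz(f,P(208,212),z),onz(f,P(582,234),z); m=(l+r)/2;d=r-l
    print(z,'len',np.linalg.norm(d).round(4),'mid',m.round(4),np.degrees(np.arctan2(d[1],d[0])).round(2))
# bar in top
t=load('top');g=t['color']
bl,br=(333.5,223.5),(400,232)
hsv=cv2.cvtColor(g,cv2.COLOR_BGR2HSV)
E
```

```text
TL [0.4869 0.1047 0.022 ]
TR [0.5699 0.319  0.022 ]
BL [0.5639 0.0745 0.022 ]
BR [0.648 0.292 0.022]
len 0.2298127493970636 w 0.08264703832249051 L2 0.23321776886075343
top yaw 68.83449634655052
bot yaw 68.85226638721795
center [0.56720197 0.19753663 0.022     ]
0.053 len 0.1137 mid [0.5704 0.1961 0.053 ] 68.66
0.058 len 0.1121 mid [0.5689 0.1966 0.058 ] 68.66
0.063 len 0.1106 mid [0.5673 0.197  0.063 ] 68.66
0.068 len 0.1091 mid [0.5658 0.1974 0.068 ] 68.66
0.073 len 0.1076 mid [0.5643 0.1978 0.073 ] 68.66
0.078 len 0.106 mid [0.5628 0.1982 0.078 ] 68.66
```

>>> step_arm(motion=[-1,14,-49,15,0,0,0,-1,14,-49,15,0,0,0,-1,14,-49,15,0,0,0,-1,14,-49,15,0,0,0,-1,14,-49,15,0,0,0,-1,14,-49,15,0,0,0,-1,14,-49,15,0,0,0,-1,14,-49,15,0,0,0,-1,0,0,0,0.171,0,0,-1,0,0,0,0.171,0,0,-1,0,0,0,0.171,0,0,-1,0,0,0,0.171,0,0,-1,0,0,0,0.171,0,0,-1,0,0,0,0.171,0,0,-1,0,0,0,0.171,0,0,-1,0,0,0,0.171,0,0,-1,0,0,0,0,0,0,-1,0,0,0,0,0,0])

```text
time: 4.08
ee_pos: [0.5218, -0.2064, 0.1615]
tool_rot: [[-0.0, 0.995, -0.104], [0.0, -0.104, -0.995], [-1.0, -0.0, -0.0]]
contact_force: [-0.3, 0.1, 0.0]
finger_gap: 1.001
```

```bash
python3 - <<'E'
from h import *
f=grab('wrist','w2.png');move((0.521,-0.205,0.16),-6.1)
E
```

```text
pos [ 0.5218 -0.2066  0.1615] yaw -6.02 shift mm [ 1.5 -0.9 -1.5] turn x rad 0.0013 F [-0.5  -0.26 -0.47] tilt [0.0001 0.0003] t 4.125
```

View pics/w2.png

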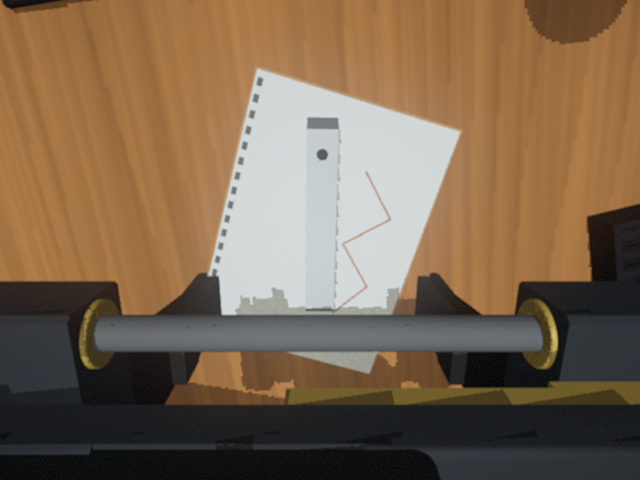

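```bash
python3 - <<'E'
from h import *
f=load('wrist')
a,b=onz(f,(323,129.5),.034),onz(f,(320,309),.034);w=onz(f,(323,117),.021)
print(a,b,np.linalg.norm(a-b),(a+b)/2,w)
d=a-b;print('bar y dir',np.degrees(np.arctan2(d[1],d[0])))
u=d/np.linalg.norm(d);print('mid from w',w-u*.075,'from a',a-u*.067)
h=f['color'][128:300,300:350].astype(int);print(f['color'][220,298:350].mean(1).round().astype(int))
print(f['color'][105:135,315].mean(1).round().astype(int),f['color'][295:325,315].mean(1).round().astype(int))
E
```

```text
[ 0.53289355 -0.13670929  0.034     ] [ 0.51697988 -0.26970547  0.034     ] 0.1339448674967489 [ 0.52493671 -0.20320738  0.034     ] [ 0.53392331 -0.12834726  0.021     ]
bar y dir 83.1767064920545
mid from w [ 0.52501274 -0.20281606  0.021     ] from a [ 0.52493344 -0.20323475  0.034     ]
[216 217 216 217 216 216 216 214 209 207 206 205 206 206 206 206 206 206
 206 206 205 205 206 206 206 206 205 205 206 206 205 205 204 205 205 205
 205 201 191 201 215 217 217 215 217 216 216 216 215 215 217 216]
[213 213 213 213 213 214 214 213 214 214 214 203 171 131 120 122 124 126
 124 125 126 126 125 147 186 203 204 203 203 204] [203 204 203 204 203 203 203 202 202 204 204 203 182 137  98 104 144 164
 165 139  97  78  86  91  94  93  96 100 102 103]
```

Both ends agree: the bar's centre is (0.525, -0.203), its yaw is -6.8°, and the measured length of 133.9 mm fits the 134 mm top face. Descending and gripping.

>>> step_arm(motion=[-1,20,2.8,-3.9,0.014,0,0,-1,40,0,0,0,0,0,-1,40,0,0,0,0,0,-1,25,0,0,0,0,0,-1,8,0,0,0,0,0,-1,5.5,0,0,0,0,0,-1,0,0,0,0,0,0,1,0,0,0,0,0,0,1,0,0,0,0,0,0,1,0,0,0,0,0,0,1,0,0,0,0,0,0,1,0,0,0,0,0,0,1,0,0,0,0,0,0])

```text
time: 5.75
ee_pos: [0.5249, -0.2034, 0.023]
tool_rot: [[0.0, 0.992, -0.123], [0.0, -0.123, -0.992], [-1.0, 0.0, -0.0]]
contact_force: [-0.5, 0.1, 0.2]
finger_gap: 0.402
```

>>> step_arm(motion=[1,0,0,0,0,0,0,1,0,0,0,0,0,0,1,0,0,0,0,0,0,1,0,0,0,0,0,0,1,0,0,0,0,0,0,1,0,0,0,0,0,0])

```text
time: 6.5
ee_pos: [0.5248, -0.2034, 0.023]
tool_rot: [[-0.0, 0.992, -0.123], [0.0, -0.123, -0.992], [-1.0, -0.0, -0.0]]
contact_force: [-0.2, -0.3, 0.7]
finger_gap: 0.251
```

>>> step_arm(motion=[1,-15,0,0,0,0,0,1,-40,0,0,0,0,0,1,-42,0,0,0,0,0,1,-40,0,0,0,0,0,1,-40,0,0,0,0,0,1,0,-1,-20,0,0,0,1,0,-1,-42,0,0,0,1,0,-1,-45,0,0,0,1,0,-1,-45,0,0,0,1,0,-1,-45,0,0,0,1,0,-1,-45,0,0,0,1,0,-1,-45,0,0,0,1,0,-1,-45,0,0,0,1,0,0,-40,0,0,0,1,0,0,-30,0,0,0,1,0,0,0,0.124,0,0,1,0,0,0,0.124,0,0,1,0,0,0,0,0,0,1,0,0,0,0,0,0,1,0,0,0,0,0,0])

```text
time: 9.0
ee_pos: [0.5662, 0.1964, 0.2003]
tool_rot: [[0.0, 0.932, -0.361], [0.0, -0.361, -0.932], [-1.0, -0.0, -0.0]]
contact_force: [0.4, -0.5, -1.2]
finger_gap: 0.25
```

```bash
python3 - <<'E'
from h import *
f=grab('wrist');t=grab('top');s=grab('side')
move((0.567,0.197,0.2),-21.2)
w=f['color'];
c=cv2.resize(s['color'][120:240,230:370],None,fx=3.4,fy=3.4,interpolation=cv2.INTER_CUBIC)
w=cv2.resize(w[0:480,140:460],(272,408))
cv2.imwrite('pics/c3.png',np.hstack([c,w]))
for z in (.022,.0): print(proj(s,(.567,.197,z)))
E
```

```text
pos [0.5662 0.1965 0.2001] yaw -21.23 shift mm [ 0.1  0.5 -0.8] turn x rad -0.0005 F [-0.21  0.65 -0.97] tilt [-0.      0.0002] t 9.15
[291.1222916  189.70992264]
[291.52936672 197.06872298]
```

View pics/c3.png

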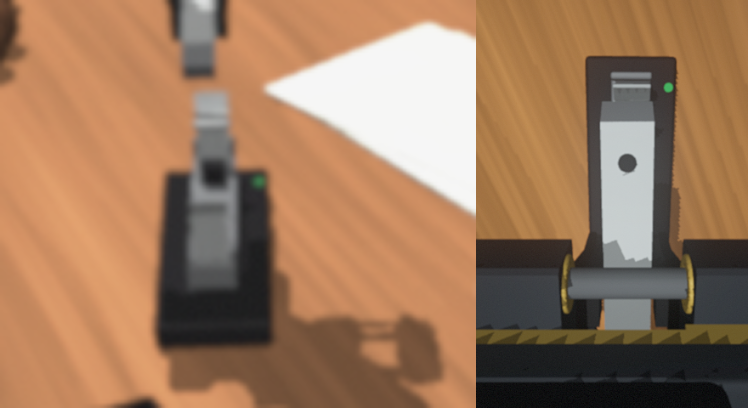

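```bash
python3 - <<'E'
from h import *
f=load('wrist');g=f['color'].mean(2)
o=env.get_obs();
def edges(v,th): # subpixel crossings
    return [round(float(i+(th-v[i])/(v[i+1]-v[i])),2) for i in range(len(v)-1) if (v[i]-th)*(v[i+1]-th)<0]
R=np.array(o['tool_rot']);T=o['ee_pos']
for r in(85,120,160): 
    e=edges(g[r,240:420],85);e=[x+240 for x in e];
    p=[R.T@(onz(f,(x,r),.022)-T) for x in (e[0],e[-1])];print('row',r,e[0],e[-1],'tool y edges',[q[1].round(4) for q in p],'mid',((p[0]+p[1])/2)[1].round(4),'z',p[0][2].round(4))
for c in(280,300,320,340,365):
    e=[x+40 for x in edges(g[40:200,c],85)];q=R.T@(onz(f,(c,e[0]),.022)-T);print('col',c,e[:6],'far end z tool',q[2].round(4))
print(g[55:160,322].round().astype(int))
print(g[130,260:390].round().astype(int))
E
```

```text
row 85 268.32 376.33000000000004 tool y edges [np.float64(-0.0385), np.float64(0.0461)] mid 0.0038 z -0.1037
row 120 269.37 374.33000000000004 tool y edges [np.float64(-0.0386), np.float64(0.0455)] mid 0.0035 z -0.0774
row 160 270.39 372.89 tool y edges [np.float64(-0.0388), np.float64(0.0455)] mid 0.0034 z -0.0458
col 280 [65.37] far end z tool -0.118
col 300 [65.49, 84.35, 92.22, 94.03] far end z tool -0.1179
col 320 [65.56, 84.19, 92.59, 181.91] far end z tool -0.1179
col 340 [65.7, 84.36, 92.64, 95.89] far end z tool -0.1178
col 365 [65.84, 96.92, 107.99] far end z tool -0.1177
[120 118 118 121 119 120 121 120 120 120 103  71  49  45  54  56  57  57
  57  59  57  57  56  56  56  56  56  55  59  75 109 129 136 139 135 129
 116  96  75  64  76  86  88 114 156 176 176 159 127 105 103 103 105 104
 106 105 107 106 105 104 105 108 113 110 107 107 106 109 109 110 107 110
 110 110 109 110 109 111 110 112 111 111 111 110 113 110 112 137 180 199
 202 199 201 200 199 201 200 200 201 201 200 201 200 201 201]
[122 124 124 126 127 128 125 127 126 104  72  55  59  63  65  66  64  64
  65  65  67  64  66  65  65  65  71  96 110 112 110 110 111 108 109 112
 111 111 108 110 111 108 112 110 110 111 110 111 110 111 111 110 109 111
 110 110 111 110 109 110 110 111 110 109 110 112 111 110 110 110 111 109
 110 110 110 109 109 109 111 109 110 109 109 109 109 110 110 110  94  66
  59  60  61  62  60  62  63  61  61  60  62  60  59  59  61  59  61  59
  59  58  57  55  52  58  82 105 115 119 118 117 114 115 118 117 119 118
 121 124 125 125]
```

```bash
python3 - <<'E'
from h import *
f=load('wrist');o=env.get_obs();R=np.array(o['tool_rot']);T=o['ee_pos']
q=lambda p,z:(R.T@(onz(f,p,z)-T)).round(4)
print('bar L/R at wedge',q((286.8,130),.206),q((348.2,130),.206))
print('widest end',q((322,98),.199),q((322,98),.197),'top edge',q((322,142),.211))
E
```

```text
bar L/R at wedge [-0.0059 -0.0109 -0.0716] [-0.0059  0.0109 -0.0716]
widest end [ 0.0011  0.0016 -0.0828] [ 0.0031  0.0017 -0.083 ] top edge [-0.0109  0.0016 -0.0677]
```

>>> step_arm(motion=[1,25,2.5,0,0,0,0,1,25,0,0,0,0,0,1,20,0,0,0,0,0,1,5,0,0,0,0,0,1,3,0,0,0,0,0,1,3,0,0,0,0,0,1,3,0,0,0,0,0,1,3,0,0,0,0,0,1,0,0,0,0,0,0])

```text
time: 10.28
ee_pos: [0.5684, 0.1957, 0.1129]
tool_rot: [[-0.0, 0.932, -0.362], [-0.0, -0.362, -0.932], [-1.0, -0.0, 0.0]]
contact_force: [0.5, -0.8, -1.8]
finger_gap: 0.252
```

```bash
python3 - <<'E'
from h import *
f=grab('wrist');s=grab('side')
move((0.567,0.197,0.09),-21.2)
c=cv2.resize(s['color'][120:240,230:350],None,fx=4.5,fy=4.5,interpolation=cv2.INTER_CUBIC)
w=cv2.resize(f['color'][20:260,260:380],(270,540),interpolation=cv2.INTER_CUBIC)
cv2.imwrite('pics/c4.png',np.hstack([c,w]))
E
```

```text
pos [0.5686 0.1957 0.1131] yaw -21.26 shift mm [23.1 -2.  -0.7] turn x rad -0.001 F [ 0.84 -0.34 -0.96] tilt [0.     0.0001] t 10.375
```

View pics/c4.png

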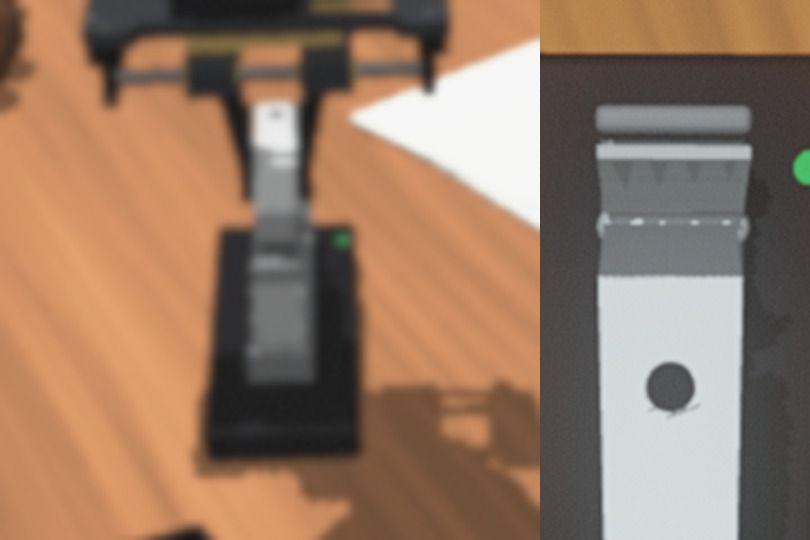

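The bar lies square over the clip in the wrist view (bar centre 670, clip centre 674 in the crop, about 0.5 mm), and no contact yet. Feeling downwards.

>>> step_arm(motion=[1,2,0,0,0,0,0,1,2,0,0,0,0,0,1,2,0,0,0,0,0,1,0,0,0,0,0,0])

```text
time: 10.88
ee_pos: [0.5685, 0.1956, 0.1068]
tool_rot: [[-0.0, 0.932, -0.363], [-0.0, -0.363, -0.932], [-1.0, -0.0, 0.0]]
contact_force: [-0.3, -0.9, -0.8]
finger_gap: 0.25
```

>>> step_arm(motion=[1,2,0,0,0,0,0,1,2,0,0,0,0,0,1,2,0,0,0,0,0,1,0,0,0,0,0,0])

```text
time: 11.38
ee_pos: [0.5684, 0.1956, 0.1008]
tool_rot: [[-0.0, 0.932, -0.363], [-0.0, -0.363, -0.932], [-1.0, -0.0, 0.0]]
contact_force: [0.3, -0.2, -2.2]
finger_gap: 0.249
```

>>> step_arm(motion=[1,1.5,0,0,0,0,0,1,1.5,0,0,0,0,0,1,0,0,0,0,0,0])

```text
time: 11.75
ee_pos: [0.5685, 0.1956, 0.0979]
tool_rot: [[-0.0, 0.932, -0.363], [-0.0, -0.363, -0.932], [-1.0, -0.0, 0.0]]
contact_force: [-0.4, -0.2, -1.8]
finger_gap: 0.249
```

>>> step_arm(motion=[1,1.5,0,0,0,0,0,1,1.5,0,0,0,0,0,1,0,0,0,0,0,0])

```text
time: 12.12
ee_pos: [0.5684, 0.1956, 0.0949]
tool_rot: [[-0.0, 0.932, -0.363], [-0.0, -0.363, -0.932], [-1.0, -0.0, 0.0]]
contact_force: [-0.5, 0.6, -2.3]
finger_gap: 0.247
```

>>> step_arm(motion=[1,1.5,0,0,0,0,0,1,0,0,0,0,0,0])

```text
time: 12.38
ee_pos: [0.5685, 0.1956, 0.0934]
tool_rot: [[-0.0, 0.932, -0.363], [0.0, -0.363, -0.932], [-1.0, -0.0, 0.0]]
contact_force: [-0.1, -0.0, -0.8]
finger_gap: 0.249
```

>>> step_arm(motion=[1,1.5,0,0,0,0,0,1,0,0,0,0,0,0])

```text
time: 12.62
ee_pos: [0.5688, 0.1957, 0.0923]
tool_rot: [[0.001, 0.932, -0.363], [0.0, -0.363, -0.932], [-1.0, 0.0, -0.001]]
contact_force: [0.4, -0.1, 0.3]
finger_gap: 0.25
```

>>> step_arm(motion=[1,1.5,0,0,0,0,0,1,0,0,0,0,0,0])

```text
time: 12.88
ee_pos: [0.569, 0.1957, 0.091]
tool_rot: [[0.001, 0.932, -0.363], [0.0, -0.363, -0.932], [-1.0, 0.001, -0.001]]
contact_force: [0.5, 0.7, 4.1]
finger_gap: 0.249
```

>>> step_arm(motion=[1,1.5,0,0,0,0,0,1,0,0,0,0,0,0])

```text
time: 13.12
ee_pos: [0.5691, 0.1957, 0.0896]
tool_rot: [[0.001, 0.932, -0.363], [0.001, -0.363, -0.932], [-1.0, 0.001, -0.001]]
contact_force: [0.7, 0.6, 6.3]
finger_gap: 0.249
```

Contact starts at a TCP height of about 0.093, which puts the rests at about 0.063. Sideways force is small. Continuing.

>>> step_arm(motion=[1,1.2,0,0,0,0,0,1,0,0,0,0,0,0])

```text
time: 13.38
ee_pos: [0.5693, 0.1958, 0.0886]
tool_rot: [[0.002, 0.932, -0.363], [0.001, -0.363, -0.932], [-1.0, 0.001, -0.001]]
contact_force: [0.6, 0.8, 6.2]
finger_gap: 0.251
```

>>> step_arm(motion=[1,1.2,0,0,0,0,0,1,0,0,0,0,0,0])

```text
time: 13.62
ee_pos: [0.5695, 0.1958, 0.0876]
tool_rot: [[0.002, 0.932, -0.363], [0.001, -0.363, -0.932], [-1.0, 0.001, -0.002]]
contact_force: [0.1, 0.2, 8.0]
finger_gap: 0.252
```

>>> step_arm(motion=[1,1.2,0,0,0,0,0,1,0,0,0,0,0,0])

```text
time: 13.88
ee_pos: [0.5695, 0.1957, 0.0864]
tool_rot: [[0.002, 0.932, -0.363], [0.001, -0.363, -0.932], [-1.0, 0.002, -0.002]]
contact_force: [-0.1, -0.6, 8.3]
finger_gap: 0.251
```

>>> step_arm(motion=[1,1.2,0,0,0,0,0,1,0,0,0,0,0,0])

```text
time: 14.12
ee_pos: [0.5691, 0.1956, 0.0846]
tool_rot: [[0.001, 0.932, -0.363], [0.0, -0.363, -0.932], [-1.0, 0.001, -0.001]]
contact_force: [1.1, 0.1, 3.6]
finger_gap: 0.254
```

The push peaked at about 8 N and is falling, so the widest part is passing.

>>> step_arm(motion=[1,1.2,0,0,0,0,0,1,0,0,0,0,0,0])

```text
time: 14.38
ee_pos: [0.5684, 0.1955, 0.0826]
tool_rot: [[-0.0, 0.932, -0.362], [-0.0, -0.362, -0.932], [-1.0, -0.0, 0.0]]
contact_force: [2.2, 0.1, 0.6]
finger_gap: 0.253
```

>>> step_arm(motion=[1,1.2,0,0,0,0,0,1,0,0,0,0,0,0])

```text
time: 14.62
ee_pos: [0.568, 0.1956, 0.0811]
tool_rot: [[-0.001, 0.932, -0.362], [-0.0, -0.362, -0.932], [-1.0, -0.001, 0.001]]
contact_force: [2.4, 0.4, -5.1]
finger_gap: 0.249
```

>>> step_arm(motion=[1,1,0,0,0,0,0,1,0,0,0,0,0,0])

```text
time: 14.88
ee_pos: [0.5679, 0.1956, 0.0802]
tool_rot: [[-0.001, 0.932, -0.362], [-0.0, -0.362, -0.932], [-1.0, -0.001, 0.001]]
contact_force: [0.2, 0.7, -6.7]
finger_gap: 0.25
```

>>> step_arm(motion=[1,1,0,0,0,0,0,1,0,0,0,0,0,0])

```text
time: 15.12
ee_pos: [0.5681, 0.1956, 0.0795]
tool_rot: [[-0.001, 0.932, -0.362], [-0.0, -0.362, -0.932], [-1.0, -0.001, 0.0]]
contact_force: [0.9, 0.8, -5.8]
finger_gap: 0.252
```

The clips have closed and are pulling the bar down (push now negative). Feeling for the rests.

>>> step_arm(motion=[1,0.8,0,0,0,0,0,1,0,0,0,0,0,0])

```text
time: 15.38
ee_pos: [0.5684, 0.1956, 0.0789]
tool_rot: [[-0.0, 0.932, -0.363], [-0.0, -0.363, -0.932], [-1.0, -0.0, 0.0]]
contact_force: [-0.8, 1.1, -4.7]
finger_gap: 0.251
```

>>> step_arm(motion=[1,0.8,0,0,0,0,0,1,0,0,0,0,0,0])

```text
time: 15.62
ee_pos: [0.5686, 0.1956, 0.0782]
tool_rot: [[0.0, 0.932, -0.363], [0.0, -0.363, -0.932], [-1.0, 0.0, -0.0]]
contact_force: [-0.5, 0.5, -5.1]
finger_gap: 0.255
```

>>> step_arm(motion=[1,0.8,0,0,0,0,0,1,0,0,0,0,0,0])

```text
time: 15.88
ee_pos: [0.5688, 0.1956, 0.0778]
tool_rot: [[0.0, 0.932, -0.363], [0.0, -0.363, -0.932], [-1.0, 0.0, -0.0]]
contact_force: [-1.1, -0.6, -1.4]
finger_gap: 0.249
```

>>> step_arm(motion=[1,0.6,0,0,0,0,0,1,0,0,0,0,0,0])

```text
time: 16.12
ee_pos: [0.5688, 0.1956, 0.0777]
tool_rot: [[0.0, 0.932, -0.363], [0.001, -0.363, -0.932], [-1.0, 0.0, -0.001]]
contact_force: [-4.6, -0.6, 7.2]
finger_gap: 0.248
```

>>> step_arm(motion=[1,0.6,0,0,0,0,0,1,0,0,0,0,0,0])

```text
time: 16.38
ee_pos: [0.5688, 0.1956, 0.0777]
tool_rot: [[0.0, 0.932, -0.363], [0.001, -0.363, -0.932], [-1.0, -0.0, -0.001]]
contact_force: [-6.6, -1.5, 13.5]
finger_gap: 0.25
```

The height holds at 0.0777 while the push rises to 13.5 N, so the bar is on the rests. Easing off 0.9 mm, then opening.

>>> step_arm(motion=[1,-0.9,0,0,0,0,0,1,0,0,0,0,0,0,-0.2,0,0,0,0,0,0,-0.2,0,0,0,0,0,0,-0.2,0,0,0,0,0,0,-0.2,0,0,0,0,0,0,-0.2,0,0,0,0,0,0,-0.2,0,0,0,0,0,0,-0.2,0,0,0,0,0,0,-0.2,0,0,0,0,0,0])

```text
time: 17.62
ee_pos: [0.5686, 0.1956, 0.0772]
tool_rot: [[0.0, 0.932, -0.363], [0.0, -0.363, -0.932], [-1.0, 0.0, -0.0]]
contact_force: [-0.3, -0.1, 0.0]
finger_gap: 0.6
```

>>> step_arm(motion=[-0.2,-5,0,0,0,0,0,-0.2,-15,0,0,0,0,0,-0.2,-30,0,0,0,0,0,-0.2,-40,0,0,0,0,0,-0.2,-40,0,0,0,0,0,-0.2,0,0,0,0,0,0,-0.2,0,0,0,0,0,0])

```text
time: 18.5
ee_pos: [0.5684, 0.1956, 0.2073]
tool_rot: [[-0.0, 0.932, -0.363], [0.0, -0.363, -0.932], [-1.0, -0.0, -0.0]]
contact_force: [-0.2, -0.1, -0.2]
finger_gap: 0.6
```

```bash
python3 - <<'E'
from h import *
f=grab('wrist');s=grab('side')
move((0.567,0.197,0.2),-21.2)
c=cv2.resize(s['color'][140:240,240:350],(484,440),interpolation=cv2.INTER_CUBIC)
w=cv2.resize(f['color'][30:300,240:400],(261,440),interpolation=cv2.INTER_CUBIC)
cv2.imwrite('pics/c5.png',np.hstack([c,w]))
E
```

```text
pos [0.568  0.1955 0.2063] yaw -21.25 shift mm [ 6.3 -1.5 -1. ] turn x rad -0.0009 F [-0.48 -0.36 -0.11] tilt [-0.0014 -0.0006] t 18.6
```

View pics/c5.png

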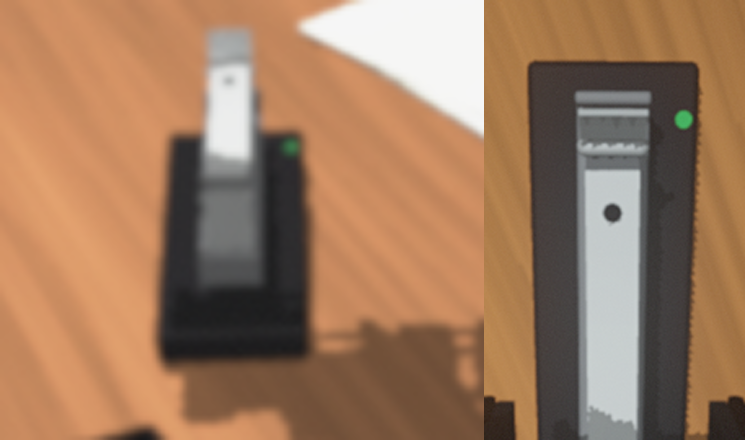

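The bar is between the clips, centred across. I'll back off to see both ends before handing in.

>>> step_arm(motion=[-0.2,-20,0,40,0,0,0,-0.2,-20,0,40,0,0,0,-0.2,-20,0,40,0,0,0,-0.2,0,0,0,0,0,0,-0.2,0,0,0,0,0,0,-0.2,0,0,0,0,0,0])

```text
time: 19.35
ee_pos: [0.5248, 0.0849, 0.2662]
tool_rot: [[-0.001, 0.933, -0.361], [-0.001, -0.361, -0.933], [-1.0, -0.001, 0.001]]
contact_force: [0.0, 1.0, 0.9]
finger_gap: 0.598
```

```bash
python3 - <<'E'
from h import *
f=grab('wrist')
T=np.array([.5684,.1956]);v=np.array([-.363,-.932])
q=[proj(f,[*(T+v*s),.080]) for s in(-.12,.12)];print(q)
cv2.imwrite('pics/c6.png',cv2.resize(f['color'][60:300,240:400],(400,600),interpolation=cv2.INTER_CUBIC))
E
```

```text
[array([ 318.74568901, -117.30194521]), array([318.29870419, 213.3786506 ])]
```

View pics/c6.png

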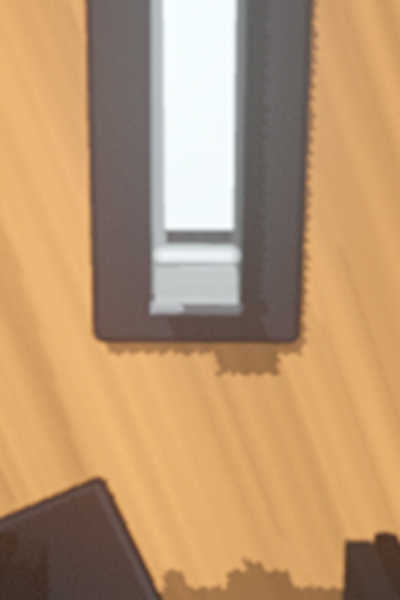

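The near (-y) end is also seated: its upper chamfer shows at crop row 237 with the clip nose over it at row 255. The phone, at bottom left, hasn't been touched. Handing in.

```bash
python3 -c "
from plant import env
print(env.hand_in(), env.get_obs()['contact_force'])"
```

```text
the job is handed in; nothing more can be done
the job is handed in; nothing more can be done
```

The light bar from the sketch pad is in its charging cradle with both clips snapped over its ends. It is released and the job is handed in at about 19.5 s; no verdict was reported.

- **Insertion:** the chamfers met the clips at a tool height of about 93 mm. The push peaked at about 8 N and then reversed to about -6 N as the clips pulled the bar down. It stopped on the rests at 77.7 mm, where I pressed to 13.5 N before easing off and opening.
- **Final checks:** pictures show both clip noses over the bar's upper chamfers, with the bar centred and aligned. The wrist force is back near zero and the arm is clear. The arm never went near the cup or the phone. The last picture shows the phone, but I did not measure either one again.
- **Disagreements:**
  - Two estimates of the cradle's centre across its width differed by about 3 mm. I used a value between them, and a close view before insertion showed the bar about 0.5 mm off the clip's middle.
  - The 8 N peak is at the low end of the expected 8 to 18 N.
- **Not measured:** I did not check the bar's levelness numerically after release.

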